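Seat the food-processor spindle in its drive coupling and hold it down

ROBOT

A 6-joint arm with a two-finger parallel gripper is mounted at the origin on a cart in front of the work surface, level with it; the furniture and walls round the work are solid. World frame = base frame: x ahead of the robot, y to its left, z up, the work surface at z = 0. Lengths are in mm, angles in degrees, forces in N, time in s.
With the tool pointing down it reaches from about 225 to 875 mm from the base axis. Payload 3.4 kg.
Tool frame: the origin (TCP) lies where the fingers leave the gripper's body, on its centre line; the fingertips stand 73 mm ahead of it and the grasp point (between the pads) lies 54 mm ahead of it (robot.tips_ahead is the distance from the TCP to the fingertips, in mm); z points along the fingers, y is the line along which they close (so a half turn about z gives the same grasp; the last joint's range is limited). The gripper opens to 85 mm and grips with 20 to 120 N. Pads are 22 mm wide; open, the fingers measure 114 mm over their backs; the gripper's body (76 mm by 85 mm) begins 54 mm behind the grasp point. The pads swing forward as they close: fully open they stand 13 mm farther back than shut.
Start: joints at [61.135, 15.808, 86.224, -0, 77.962, -6.933], TCP at [214.789, 533.405, 303.928] pointing down, gripper open.
Joint ranges: [-165.64, 165.64], [-43.16, 119.46], [12.63, 154.43], [-67.54, 247.53], [6.08, 155.33], [-154.97, 154.97]. Speed limits (degrees/s): [147.25, 147.25, 180, 180, 180, 180].

INTERFACE

Orientations are given as a 3x3 rotation matrix whose columns are the frame's x, y, z axes.
In Python, from rig import sensors, cams, workorder, robot gives the robot as it stands.
- The arm moves only by the tool drive_tool, never from a script. Its argument "steps" is a list of rows, each a list of 3 entries, a list of its own where there are three numbers: the turn, a rotation vector about the tool's x, y, z in rad, then the shift along the tool's x, y, z in m, then the closure, from 0 (fully open) to 1 (shut). In form: [[[ax, ay, az], [dx, dy, dz], fingers], ...]. A call has 1 to 20 rows; each row shifts and turns the commanded pose from where the row before left it, along the tool's axes as they then stand; what a row does not reach is not made up. A row lasts 1/8 s, in which the tool goes at most 62.5 mm and 10.7 degrees, less where a joint would pass 70% of its speed; a pose out of reach is approached as far as the arm can. A call is refused whole if a number of a shift passes 0.0625 or a number of a turn 0.188, either way. A call with a gripper value outside its range is refused whole. The fingers move at their own pace and stop on an object; the grip force is fixed at half the most. Time passes only in rows, so rows that do not move let the fingers close. It gives the time, the measured TCP pose, the force, the opening and the grip force at its end, in the units of the state.
- sensors.get_state(): the state, without advancing time (a new reading comes with each control period).
- cams.capture(name): name is "side" or "top" or "wrist"; returns the picture (480x640x3 uint8, blue, green, red); there is no depth.
- cams.camera_params(name): a dict with "vertical_fov" (degrees; the focal length in pixels is half the picture's height over the tangent of half this angle, whatever the lens; pixels are square), "cx", "cy" (the principal point, pixels), "camera_from_world" (4x4, takes a point from world to camera coordinates). Camera axes: x right, y down, z forward; pixel columns grow to the right and rows downward; lengths in mm; the calibration is good to about 2 mm. A picture is of the moment at which its call begins: read the wrist's pose just before it. camera_params takes no time and is no camera call; for the wrist camera it gives the pose at the moment of the call.
- workorder.finish_job(): hands the job in; it is judged then, once.
Trained networks look in the newest picture that a camera, given by its name, has taken for a name from the list of things; names that differ only in an ending like _2 or _b are one class to them, and where a whole thing is asked for, a point or a joint stands for the part that bears it (a point fixed in the world has none). Each returns a list of dicts, best first, with "conf" (0 to 1); they miss things now and then, are a little off and sometimes report something else, mostly with a low value. They report only what shows in the picture. A call takes as long as a camera call. They do not tell look-alikes from the thing itself.
- cams.outline_of(query, camera): "pixels" (480x640 bool, what is visible of it) and "position" ([column, row] in pixels, amid what is visible of it).
The state is a dict: "clock": time; "joints": joint angles; "qvel": joint speeds; "effort": joint torques, N m; "position": TCP position; "eef_rot": TCP orientation; "ft_force": force on the tool from outside, world axes, zero at the start; "ft_torque": the same for the moment, N m; "gripper_width": finger opening in mm; "grasp_force": force on a finger pad.
Only numpy, scipy, OpenCV 4.12 (cv2) and the standard library are available. Lean on these libraries where they do the work, as an engineer would, in place of code of your own. Each camera call takes 0.05 s, during which the arm holds its last target. There are 200 camera calls.

TASK

Take the spindle with the flat bar-shaped grip out of the wooden caddy, turn it so that its cross-shaped foot meshes with the cross of slots in the food processor's drive coupling, and push it down, without ramming it, until its flange sits fully home on the coupling. A spring in the coupling pushes it back up, so finish while still gripping the spindle and pressing it home: do not let go. Leave the stem with the round knob in the caddy and the other things where they stand.

Things in the scene. Friction and masses are not known exactly. Their poses are not given: they have to be found in the camera images.
- spindle: White plastic spindle, 78 mm tall, about 0.12 kg, upright in one well of the caddy. Origin: centre of its lower tip; z up. Foot z 0 to 22 mm: a cross of two ribs along its x and y axes, 30 mm long, 6 mm thick (lowest 5 mm tapered to 26 x 3.5), so four yaws mesh. Flange 46 mm across, z 22 to 28, rests on the caddy's top. Neck 14 mm across. Bar grip on top.
- spindle_grip (a point): Centre of the spindle's bar grip, 63 mm above its tip, axes as the spindle's. The bar is 40 mm long along x, 16 mm thick along y (pinch it across these 16 mm), from z = 48 to 78 mm above the tip.
- motor_base: Food processor's white motor base without its bowl, 150 mm (x) by 130 mm (y), fixed. Origin: centre of its underside, on the worktop; z up; a metal dial on its -x face. Flat top 70 mm above the worktop; on it a round collar 74 mm across at its mouth (58 mm inside), up to 98 mm high, round the drive coupling.
- coupling_mouth (a point): Centre of the drive coupling's top face, amid the motor base, 105 mm above the worktop. Four 12 mm square metal posts leave a cross of two slots 10 mm wide, open at the ends, along this point's x and y axes (z up). It starts at any angle to the base and turns only stiffly (0.25 N m): turn the spindle to suit it. The black sprung seat lies in the slots 14 mm below this point.
- seat (a joint): The black sprung seat at the bottom of the slots: 0 when up, grows (m) as it is pushed down, 0.012 at most. The spring gives 3 N at 0 and 600 N/m more. With the spindle fully home, flange on the posts, it reads 0.008 and takes about 8 N in all; when let go it lifts the spindle again.
- caddy: Light wooden block, 170 mm (x) by 76 mm (y), 40 mm high, fixed. Origin: centre of its underside. Two vertical round through-wells, 35 mm across, at x = -45 and +45 mm. The spindle stands in either one, its tip 18 mm above the worktop.
- disc_stem: White stem in the caddy's other well, 78 mm tall, like the spindle but with a round knob 30 mm across on top and a round foot which does not fit the coupling. Leave it. Origin: centre of its lower tip.
- honey_jar: Honey jar, 71 mm across, 110 mm tall, bystander. Origin: centre of its underside.
- salt_shaker: Salt shaker, 44 mm across, 90 mm tall, bystander. Origin: centre of its underside.
- spice_jar: Spice jar with a black cap, 41 mm across, 105 mm tall, bystander. Origin: centre of its underside.
- orange: Orange, 82 mm across, bystander near the right front edge. Origin: its underside.
Not all that is in view belongs to the job. Leave any blue or turquoise look-alike of the spindle alone.

How it is judged (in metres and radians):
On the way, in this order (a step that is already met when the one before it is completed fails the run):
1. the spindle is lifted clear of the caddy by the gripper (z of spindle in the frame of caddy above 0.05 m and contact force between the fingers and spindle above 1 N), for 0.1 s.
2. its foot has meshed: the tip is at least 6 mm down in the slots (z of spindle in the frame of coupling_mouth below -0.006 m and horizontal distance between spindle and coupling_mouth below 0.005 m), for 0.1 s.
At the end, for the whole second after the job is handed in: Still gripped (over 2 N) and pressed home (over 4 N): tip at least 20.5 of 22 mm below the coupling's top, within 4 mm of its axis, ribs in the slots (0.3 rad), upright (0.1 rad), seat down over 6.5 mm; the round-knobbed stem and the bystanders within 30 mm of where they stood (z of spindle in the frame of coupling_mouth below -0.0205 m and horizontal distance between spindle and coupling_mouth below 0.004 m and value of joint seat above 0.0065 m and angle between spindle's own z axis and vertical below 0.1 rad and (angle between the x axis of spindle and the x axis of coupling_mouth, either way round below 0.3 rad or angle between the x axis of spindle and the y axis of coupling_mouth, either way round below 0.3 rad) and contact force between the fingers and spindle above 2 N and contact force between spindle and motor_base above 4 N and distance of each of disc_stem, honey_jar, salt_shaker, spice_jar, orange from where it was at the start of the episode below 0.03 m); the arm keeps its last pose, push and grip.
It fails at once if the spindle is rammed: more than 60 N between it and the motor base (contact force between spindle and motor_base above 60 N).
It fails at once if the round-knobbed stem is pulled out or a bystander (jar, shaker, orange) is displaced by over 30 mm (distance of any of disc_stem, honey_jar, salt_shaker, spice_jar, orange from where it was at the start of the episode above 0.03 m).
It also fails if it takes over 38 s, if anything falls off the work surface, if the arm or the gripper's body presses on something with over 40 N, if the wrist force passes 120 N, or if a joint passes its speed limit or range.

## Working session

There is one attempt and no reset: what is moved stays moved. The work goes in short steps, Python scripts to look and compute and a tool call to move; the robot and the scene stay as the last step left them, time stands still between calls to the robot, and variables do not carry over. Pictures are saved under pics/ and viewed, at most 10 in all, crops included, and the job is handed in when it is done.

Besides the shell and the picture viewer there is one more tool, called by a JSON object that holds its "fn" and its "kwargs". drive_tool: Moves the arm, as the interface text tells. Its arguments: {"type":"object","properties":{"steps":{"type":"array"}},"required":["steps"]}

```bash
ls; mkdir -p pics
python3 - <<'E'
from rig import sensors,cams
import cv2,numpy as np
s=sensors.get_state();print(s['clock'],s['position'],np.round(s['eef_rot'],3).tolist(),s['gripper_width'])
a=cams.capture("top");b=cams.capture("side");cv2.imwrite("pics/top.png",a);cv2.imwrite("pics/side.png",b)
for c in("top","side"):
  p=cams.camera_params(c);print(c,p['vertical_fov'],p['cx'],p['cy'],np.round(p['camera_from_world'],3).tolist())
  for q in("spindle","motor_base","caddy","disc_stem"):
    print(q,[(round(d['conf'],2),np.round(d['position']).tolist(),int(d['pixels'].sum())) for d in cams.outline_of(q,c)])
E
```

```text
pics
0.0 [214.59167181 533.03725882 303.04045545] [[-0.928, 0.374, -0.001], [0.374, 0.928, -0.002], [0.0, -0.002, -1.0]] 85.06780978504203
top 42.043565260289455 321.05998647582214 244.2902539709909 [[0.008, -1.0, -0.014, 177.359], [-0.986, -0.006, -0.168, 515.974], [0.168, 0.015, -0.986, 1432.749], [0.0, 0.0, 0.0, 1.0]]
spindle [(0.79, [307.0, 231.0], 299), (0.73, [268.0, 252.0], 271), (0.64, [308.0, 267.0], 277), (0.58, [228.0, 272.0], 311), (0.44, [494.0, 239.0], 342)]
motor_base [(0.95, [386.0, 244.0], 3823)]
caddy [(0.81, [269.0, 271.0], 1926), (0.53, [267.0, 288.0], 313)]
disc_stem [(0.54, [269.0, 289.0], 302)]
side 56.37391934197936 327.5663871497139 240.57786723589373 [[0.853, -0.521, 0.009, -362.955], [-0.349, -0.584, -0.733, 332.585], [0.388, 0.622, -0.68, 753.244], [0.0, 0.0, 0.0, 1.0]]
spindle [(0.76, [288.0, 219.0], 299), (0.6, [293.0, 250.0], 446), (0.6, [325.0, 235.0], 366), (0.58, [253.0, 207.0], 322), (0.44, [243.0, 168.0], 1144)]
motor_base [(0.98, [359.0, 293.0], 4650)]
caddy [(0.58, [269.0, 235.0], 1907)]
disc_stem [(0.89, [253.0, 227.0], 401)]
```

View pics/top.png

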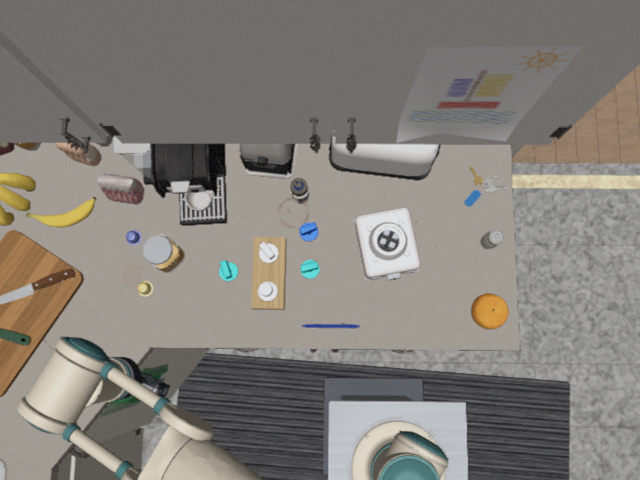

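View pics/side.png

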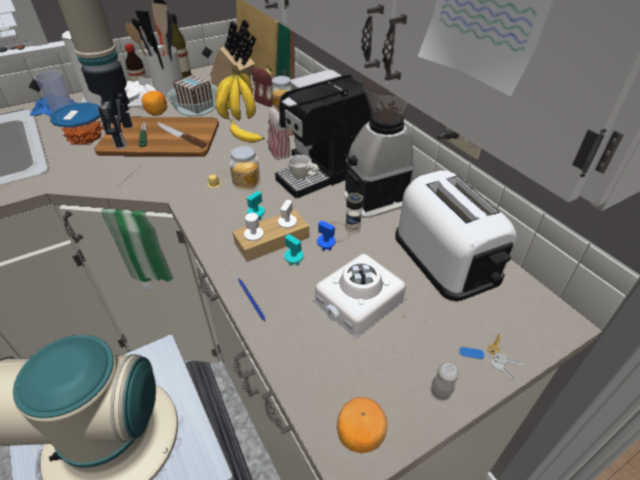

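Candidates in the top picture are the white bar-grip spindle in the caddy (268,252), the white round-knob stem (267,290), turquoise look-alikes (228,271) and (310,269), and a blue one (309,231). I choose the white one at (268,252), and will check it in a close crop.

```bash
cat > h.py <<'E'
from rig import sensors,cams
import cv2,numpy as np
def K(p):
  f=240/np.tan(np.radians(p['vertical_fov']/2));return f,p['cx'],p['cy']
def world(p,uv,z):
  f,cx,cy=K(p);M=np.array(p['camera_from_world']);R,t=M[:3,:3],M[:3,3]
  o=-R.T@t;d=R.T@np.array([(uv[0]-cx)/f,(uv[1]-cy)/f,1]);return o+d*(z-o[2])/d[2]
def pix(p,X):
  f,cx,cy=K(p);M=np.array(p['camera_from_world']);c=M[:3,:3]@X+M[:3,3];return np.array([f*c[0]/c[2]+cx,f*c[1]/c[2]+cy])
E
python3 - <<'E'
from h import *
a=cv2.imread("pics/top.png");p=cams.camera_params("top")
print("spindle top",world(p,(268,252),92),"stem",world(p,(267,290),92),"coupling",world(p,(388,240),105),"honey",world(p,(162,250),110))
b=cv2.imread("pics/side.png")
c1=cv2.resize(a[225:315,220:320],(400,360),interpolation=cv2.INTER_CUBIC)
c2=cv2.resize(a[200:290,345:445],(400,360),interpolation=cv2.INTER_CUBIC)
cv2.imwrite("pics/c.png",np.hstack([c1,c2]))
q=cams.camera_params("side")
for n,uv,z in(("spin",(288,213),81),("coup",(361,272),105)):print(n,world(q,uv,z))
w=cams.camera_params("wrist");print(w['vertical_fov'],w['cx'],w['cy'])
R=sensors.get_state();M=np.array(w['camera_from_world']);Rt=np.array(R['eef_rot'])
print(np.round(M[:3,:3]@Rt,3), Rt.T@(-M[:3,:3].T@M[:3,3]-R['position']))
E
```

```text
spindle top [488.01455966 301.63324646  92.        ] stem [400.90701789 301.914253    92.        ] coupling [515.22189048  28.44584929 105.        ] honey [488.26298245 540.34045712 110.        ]
spin [489.88891855 287.96227675  81.        ]
coup [516.01156896  22.02285225 105.        ]
59.63624752644185 318.794273833279 240.40731754279884
[[ 0.002  1.     0.   ]
 [-0.954  0.002 -0.299]
 [-0.299  0.     0.954]] [ 77.32303794   0.78387758 -70.0543393 ]
```

View pics/c.png

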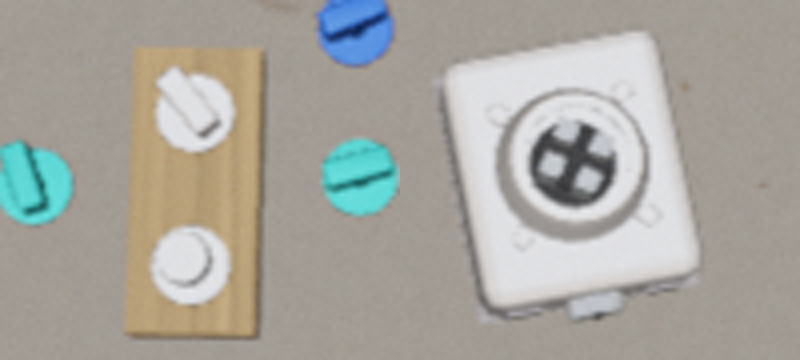

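The crop confirms it: the white bar grip is in the upper well (left crop 190,103), bar at about 40° world. The right crop shows the coupling cross centred at (573,163), slots at about 67°/-23°. I'll hover over the spindle for a close look.

{"fn": "drive_tool", "kwargs": {"steps": [[[0, 0, 0], [-0.0425, -0.014, 0.0066], 0], [[0, 0, 0], [-0.0425, -0.014, 0.0066], 0], [[0, 0, 0], [-0.0425, -0.014, 0.0066], 0], [[0, 0, 0], [-0.0425, -0.014, 0.0066], 0], [[0, 0, 0], [-0.0425, -0.014, 0.0066], 0], [[0, 0, 0], [-0.0425, -0.014, 0.0066], 0], [[0, 0, 0], [-0.0425, -0.014, 0.0066], 0], [[0, 0, 0], [-0.0425, -0.014, 0.0066], 0], [[0, 0, -0.18], [0, 0, 0], 0], [[0, 0, -0.18], [0, 0, 0], 0], [[0, 0, -0.18], [0, 0, 0], 0], [[0, 0, -0.18], [0, 0, 0], 0], [[0, 0, -0.18], [0, 0, 0], 0], [[0, 0, -0.18], [0, 0, 0], 0], [[0, 0, 0], [0, 0, 0], 0]]}}

```text
clock: 2.38
position: [488.4, 302.5, 251.2]
eef_rot: [[-0.768, -0.64, 0.0], [-0.64, 0.768, 0.0], [-0.0, 0.0, -1.0]]
ft_force: [0.1, 0.4, 0.2]
gripper_width: 85.3
grasp_force: 0.0
```

Run:
```python
from h import *
import pickle
s=sensors.get_state();p=cams.camera_params("wrist");a=cams.capture("wrist");cv2.imwrite("pics/w1.png",a)
pickle.dump((s,p),open("w1.pkl","wb"))
print(s['clock'],s['position'],np.round(s['eef_rot'],3).tolist(),np.round(s['joints'],1))
for d in cams.outline_of("spindle","wrist"):print(d['conf'],d['position'],d['pixels'].sum())
```

```text
2.375 [488.37020891 302.51977051 251.17989308] [[-0.768, -0.64, 0.0], [-0.64, 0.768, 0.0], [-0.0, 0.0, -1.0]] [  24.8   17.7   91.2    0.    71.1 -105. ]
0.95 [317.9, 235.0] 3992
0.9 [461.6, 272.2] 4325
0.78 [232.4, 91.8] 4490
0.64 [160.2, 203.6] 4509
```

View pics/w1.png

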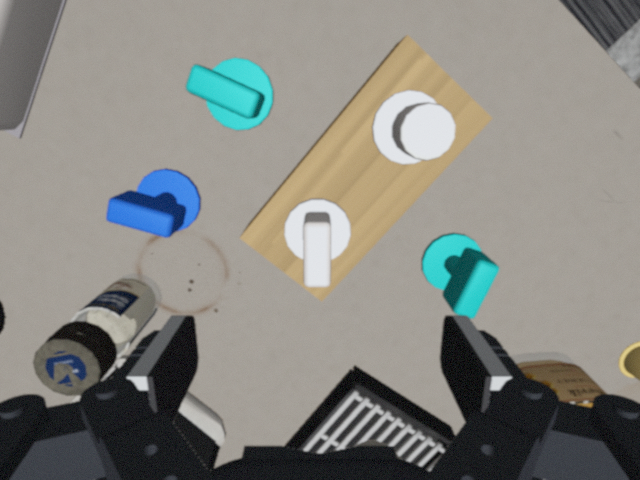

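The wrist view shows the white bar at (317,250) on its flange (318,232), bar nearly vertical, i.e. already aligned with tool x; turquoise/blue look-alikes lie on all sides but outside the fingers.

Run:
```python
from h import *
import pickle
s,p=pickle.load(open("w1.pkl","rb"));R=np.array(s['eef_rot']);t=np.array(s['position'])
a=cv2.imread("pics/w1.png");g=cv2.cvtColor(a,cv2.COLOR_BGR2GRAY)[195:300,280:355]
m=(g>238).astype(np.uint8)
for r in range(195+10,290,8):
  x=np.where(cv2.cvtColor(a,cv2.COLOR_BGR2GRAY)[r,280:355]>190)[0]; print(r,x.min()+280 if len(x) else None,x.max()+280 if len(x) else None, cv2.cvtColor(a,cv2.COLOR_BGR2GRAY)[r,298:336:2].tolist())
for uv,z in(((317.3,255),96),((317.5,232),46)):
  X=world(p,uv,z);print(X,R.T@(X-t))
for d in cams.outline_of("spindle","wrist")[:1]: print(np.array(np.where(d['pixels'])).min(1),np.array(np.where(d['pixels'])).max(1))
```

```text
205 298 336 [194, 222, 228, 229, 228, 227, 229, 229, 229, 228, 228, 227, 229, 229, 229, 228, 229, 228, 222]
213 290 344 [227, 228, 228, 220, 164, 124, 117, 116, 119, 115, 118, 118, 117, 117, 127, 184, 224, 228, 228]
221 286 348 [228, 229, 222, 156, 117, 134, 137, 137, 138, 134, 136, 135, 138, 136, 134, 122, 177, 225, 229]
229 285 349 [228, 226, 208, 193, 216, 227, 228, 229, 229, 228, 228, 229, 228, 229, 227, 218, 198, 224, 228]
237 285 349 [228, 229, 207, 192, 216, 227, 229, 228, 229, 229, 228, 228, 229, 229, 225, 217, 196, 226, 229]
245 287 347 [229, 228, 220, 195, 217, 227, 228, 228, 229, 229, 228, 227, 228, 228, 225, 217, 202, 226, 227]
253 294 341 [229, 229, 220, 193, 215, 226, 228, 229, 229, 228, 229, 227, 228, 228, 226, 216, 197, 226, 229]
261 305 329 [169, 170, 167, 184, 214, 226, 227, 229, 228, 228, 229, 228, 228, 228, 226, 214, 178, 170, 171]
269 305 329 [171, 173, 166, 186, 214, 225, 229, 228, 228, 228, 229, 229, 229, 229, 225, 213, 177, 166, 168]
277 305 329 [168, 169, 161, 180, 215, 226, 229, 228, 229, 228, 229, 228, 227, 228, 224, 214, 176, 169, 170]
285 306 328 [162, 164, 169, 173, 194, 213, 216, 216, 216, 215, 215, 217, 216, 218, 211, 195, 167, 164, 163]
[490.46513836 304.92011071  96.        ] [ -3.11963253   0.49810734 155.18044129]
[491.19842686 305.4566173   46.        ] [ -4.0178455    0.43933016 205.18059439]
[199 284] [286 349]
```

{"fn": "drive_tool", "kwargs": {"steps": [[[0, 0, 0], [-0.0035, 0.0005, 0.014], 0.4], [[0, 0, 0], [0, 0, 0.015], 0.4], [[0, 0, 0], [0, 0, 0.015], 0.4], [[0, 0, 0], [0, 0, 0.015], 0.4], [[0, 0, 0], [0, 0, 0.015], 0.4], [[0, 0, 0], [0, 0, 0.015], 0.4], [[0, 0, 0], [0, 0, 0.015], 0.4], [[0, 0, 0], [0, 0, 0.01], 0.4], [[0, 0, 0], [0, 0, 0], 1], [[0, 0, 0], [0, 0, 0], 1], [[0, 0, 0], [0, 0, 0], 1], [[0, 0, 0], [0, 0, 0], 1], [[0, 0, 0], [0, 0, 0], 1], [[0, 0, 0], [0, 0, 0], 1]]}}

```text
clock: 4.28
position: [491.0, 305.3, 137.6]
eef_rot: [[-0.767, -0.642, 0.001], [-0.642, 0.767, 0.0], [-0.001, -0.0, -1.0]]
ft_force: [-0.3, -0.1, 2.4]
gripper_width: 15.0
grasp_force: 59.9
```

Grip holds (15 mm, 60 N). I'll lift, carry to just short of the coupling so the wrist camera can see it, and turn.

{"fn": "drive_tool", "kwargs": {"steps": [[[0, 0, 0], [0, 0, -0.015], 1], [[0, 0, 0], [0, 0, -0.025], 1], [[0, 0, 0], [0, 0, -0.03], 1], [[0, 0, 0], [0, 0, -0.03], 1], [[0, 0, 0], [0, 0, -0.03], 1], [[0, 0, 0], [0, 0, -0.02], 1], [[0, 0, 0], [0.016, -0.035, 0], 1], [[0, 0, 0], [0.016, -0.035, 0], 1], [[0, 0, 0], [0.016, -0.035, 0], 1], [[0, 0, 0], [0.016, -0.035, 0], 1], [[0, 0, 0], [0.016, -0.035, 0], 1], [[0, 0, 0], [0.016, -0.035, 0], 1], [[0, 0, 0], [0.016, -0.035, 0], 1], [[0, 0, 0], [0.016, -0.035, 0], 1]]}}

```text
clock: 6.02
position: [572.3, 7.1, 287.9]
eef_rot: [[-0.767, -0.642, 0.001], [-0.642, 0.767, 0.0], [-0.0, -0.0, -1.0]]
ft_force: [1.0, 0.5, -1.8]
gripper_width: 15.0
grasp_force: 59.7
```

{"fn": "drive_tool", "kwargs": {"steps": [[[0, 0, 0.183], [0, 0, 0], 1], [[0, 0, 0.183], [0, 0, 0], 1], [[0, 0, 0.183], [0, 0, 0], 1], [[0, 0, 0.183], [0, 0, 0], 1], [[0, 0, 0.183], [0, 0, 0], 1], [[0, 0, 0.183], [0, 0, 0], 1], [[0, 0, 0], [0, 0, 0], 1], [[0, 0, 0], [0, 0, 0], 1]]}}

```text
clock: 7.02
position: [572.3, 8.3, 287.4]
eef_rot: [[-0.922, 0.388, 0.0], [0.388, 0.922, 0.0], [-0.0, 0.0, -1.0]]
ft_force: [0.2, -0.4, -1.4]
gripper_width: 15.0
grasp_force: 59.6
```

Run:
```python
from h import *
import pickle
s=sensors.get_state();p=cams.camera_params("wrist");a=cams.capture("wrist");cv2.imwrite("pics/w2.png",a)
pickle.dump((s,p),open("w2.pkl","wb"))
print(s['clock'],s['position'],np.round(s['eef_rot'],3).tolist(),np.round(s['joints'],1))
for q in ("motor_base","spindle"):
 for d in cams.outline_of(q,"wrist"):print(q,d['conf'],d['position'],d['pixels'].sum())
```

```text
7.025 [572.25112785   8.3374074  287.43373553] [[-0.922, 0.388, 0.0], [0.388, 0.922, 0.0], [-0.0, 0.0, -1.0]] [ -6.1  16.1  88.2   0.   75.7 -73.3]
motor_base 0.68 [310.1, 127.3] 41151
spindle 0.91 [317.9, 308.8] 10699
spindle 0.84 [571.8, 67.9] 5002
```

View pics/w2.png

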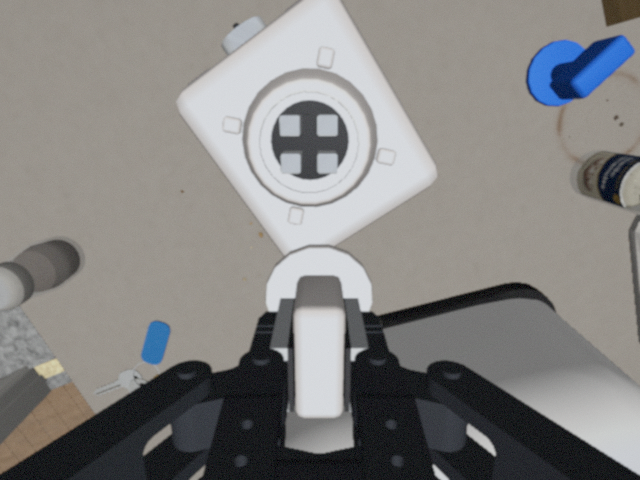

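The wrist view shows the coupling's cross centred at about (309,143), with posts near (290,125), (327,125), (291,162), (327,161), already parallel to the tool. The held spindle's flange is at about (320,285). Next I'll measure this precisely.

Run:
```python
from h import *
import pickle
s,p=pickle.load(open("w2.pkl","rb"));R=np.array(s['eef_rot']);t=np.array(s['position'])
a=cv2.imread("pics/w2.png");g=cv2.cvtColor(a,cv2.COLOR_BGR2GRAY)
for v in (122,160): print(v,g[v,270:350:2].tolist())
for u in (290,327): print(u,g[100:184:2,u].tolist())
for th in(120,150,180):
  m=(g>th).astype(np.uint8);n,l,st,c=cv2.connectedComponentsWithStats(m)
  P=[]
  for i in range(1,n):
    if 150<st[i,4]<1200 and abs(c[i]-[309,143]).max()<35:
      r=cv2.minAreaRect(np.argwhere(l==i)[:,::-1].astype(np.float32));print(th,np.round(c[i],1),st[i],np.round(r[1],1),round(r[2],1))
      x=world(p,r[0],105);P.append(R.T@(x-t))
  P=np.array(P);print(np.round(P,1).tolist(),P.mean(0))
  print(R@P.mean(0)+t)
# flange ellipse of held spindle: tip expected z
m=(g[240:320,255:385]>205)
for v in(255,265,275,285):
  x=np.where(g[v,240:400]>200)[0]+240;print(v,x.min(),x.max())
```

```text
122 [218, 216, 193, 103, 107, 178, 189, 188, 188, 189, 191, 192, 190, 190, 184, 120, 77, 80, 74, 75, 72, 77, 75, 118, 185, 189, 191, 190, 188, 189, 192, 192, 191, 186, 106, 77, 76, 165, 214, 218]
160 [216, 217, 217, 182, 91, 134, 187, 189, 189, 189, 191, 192, 191, 192, 191, 157, 82, 74, 71, 70, 64, 73, 71, 105, 178, 188, 188, 189, 191, 190, 191, 190, 192, 181, 101, 70, 126, 207, 217, 217]
290 [216, 217, 201, 123, 76, 79, 77, 109, 181, 187, 189, 191, 188, 191, 190, 193, 190, 188, 129, 70, 71, 75, 72, 70, 67, 83, 114, 178, 188, 190, 191, 191, 191, 192, 189, 190, 186, 183, 216, 216, 218, 217]
327 [217, 215, 179, 87, 78, 74, 72, 131, 185, 189, 190, 190, 189, 192, 189, 190, 190, 190, 128, 71, 69, 72, 76, 70, 74, 85, 118, 180, 189, 189, 190, 192, 190, 192, 193, 191, 175, 126, 196, 217, 217, 216]
120 [327. 125.] [317 114  21  23 468] [22. 20.] 90.0
[[68.6, 5.5, 182.4]] [ 68.58477248   5.54709534 182.42337172]
[511.22261621  40.06091193 105.        ]
150 [326.9 125. ] [317 115  21  21 425] [20. 20.] 90.0
[[68.6, 5.5, 182.4]] [ 68.58477248   5.54709534 182.42337172]
[511.22261621  40.06091193 105.        ]
180 [289.4 125. ] [280 116  19  19 338] [18. 18.] 90.0
180 [327. 125.] [318 116  19  19 356] [18. 18.] 90.0
[[68.5, -16.6, 182.4], [68.6, 5.5, 182.4]] [ 68.56622696  -5.503783   182.42169378]
[506.95429356  29.86759644 105.        ]
255 291 347
265 279 358
275 272 365
285 268 370
```

Run:
```python
from h import *
import pickle
s,p=pickle.load(open("w2.pkl","rb"));R=np.array(s['eef_rot']);t=np.array(s['position'])
X=world(p,(308.5,143.9),105);print("coupling tool",R.T@(X-t),X)
g=cv2.cvtColor(cv2.imread("pics/w2.png"),cv2.COLOR_BGR2GRAY)
print(g[236:256,318].tolist(),g[236:256,325].tolist())
# flange rim: upper arc at z=195.8; fit centre
zt=t[2]-195.8
from scipy.optimize import least_squares
E=[]
for v in range(254,294,4):
  x=np.where(g[v,250:390]>205)[0]+250;E+= [(x.min()-.5,v),(x.max()+.5,v)]
E=np.array(E,float)
Q=np.array([(R.T@(world(p,e,195.8)-t))[:2] for e in E])
r=least_squares(lambda c:np.hypot(*(Q-c[:2]).T)-c[2],[0,0,23],loss='soft_l1');print("flange centre tool, radius",r.x, np.round(r.fun,1))
```

```text
coupling tool [ 57.82267099  -5.27392554 182.42348509] [516.94628002  25.91322682 105.        ]
[217, 216, 218, 217, 217, 218, 215, 206, 173, 135, 131, 163, 196, 212, 217, 217, 218, 217, 217, 218] [218, 217, 217, 216, 214, 210, 207, 197, 166, 128, 133, 162, 196, 212, 216, 217, 217, 218, 217, 217]
flange centre tool, radius [ 1.22391459  0.81042552 22.10875989] [ 0.  -0.   0.1  0.  -0.2  0.   0.1  0.1  0.1  0.  -0.1 -0.2 -0.1 -0.2
  0.  -0.  -0.   0.3  0.1 -0. ]
```

{"fn": "drive_tool", "kwargs": {"steps": [[[0, 0, 0], [0.019, -0.002, 0], 1], [[0, 0, 0], [0.019, -0.002, 0], 1], [[0, 0, 0], [0.0192, -0.002, 0], 1], [[0, 0, 0], [0, 0, 0.01], 1], [[0, 0, 0], [0, 0, 0.01], 1], [[0, 0, 0], [0, 0, 0.01], 1], [[0, 0, 0], [0, 0, 0.01], 1], [[0, 0, 0], [0, 0, 0.01], 1], [[0, 0, 0], [0, 0, 0.005], 1], [[0, 0, 0], [0, 0, 0], 1], [[0, 0, 0], [0, 0, 0], 1]]}}

```text
clock: 8.55
position: [517.6, 25.1, 232.4]
eef_rot: [[-0.921, 0.39, 0.001], [0.39, 0.921, 0.0], [-0.001, 0.0, -1.0]]
ft_force: [0.3, -1.0, -1.1]
gripper_width: 15.1
grasp_force: 59.6
```

Run:
```python
from h import *
s=sensors.get_state();print(s['clock'],s['position'],s['ft_force'])
a=cams.capture("wrist");b=cams.capture("side")
cv2.imwrite("pics/w3.png",np.hstack([cv2.resize(a[150:450,170:470],(400,400)),cv2.resize(b[210:330,300:420],(400,400),interpolation=cv2.INTER_CUBIC)]))
```

```text
8.55 [517.6045714   25.07472435 232.40968462] [ 0.28967327 -1.04931785 -1.13852138]
```

View pics/w3.png

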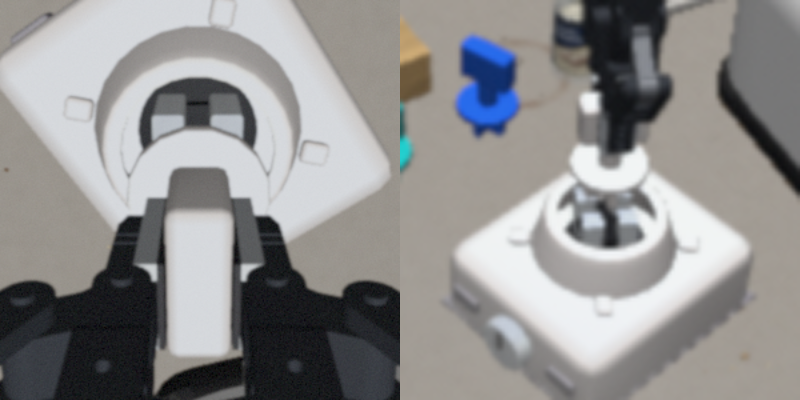

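The left half shows the slot (198,105) in line with the flange (199,150). The right half shows the foot centred over the posts. I'll descend gently.

{"fn": "drive_tool", "kwargs": {"steps": [[[0, 0, 0], [0, 0, 0.003], 1], [[0, 0, 0], [0, 0, 0.003], 1], [[0, 0, 0], [0, 0, 0.002], 1], [[0, 0, 0], [0, 0, 0.0015], 1], [[0, 0, 0], [0, 0, 0.0015], 1], [[0, 0, 0], [0, 0, 0], 1]]}}

```text
clock: 9.4
position: [517.3, 25.1, 221.0]
eef_rot: [[-0.921, 0.39, -0.0], [0.39, 0.921, 0.0], [0.0, -0.0, -1.0]]
ft_force: [-0.7, -0.5, -0.5]
gripper_width: 15.2
grasp_force: 59.6
```

{"fn": "drive_tool", "kwargs": {"steps": [[[0, 0, 0], [0, 0, 0.0015], 1], [[0, 0, 0], [0, 0, 0.0015], 1], [[0, 0, 0], [0, 0, 0.0015], 1], [[0, 0, 0], [0, 0, 0.0015], 1], [[0, 0, 0], [0, 0, 0], 1], [[0, 0, 0], [0, 0, 0], 1]]}}

```text
clock: 10.15
position: [517.4, 25.1, 215.1]
eef_rot: [[-0.921, 0.39, 0.0], [0.39, 0.921, 0.0], [-0.0, 0.0, -1.0]]
ft_force: [0.0, -0.4, -1.1]
gripper_width: 15.4
grasp_force: 59.6
```

{"fn": "drive_tool", "kwargs": {"steps": [[[0, 0, 0], [0, 0, 0.0015], 1], [[0, 0, 0], [0, 0, 0.0015], 1], [[0, 0, 0], [0, 0, 0.0015], 1], [[0, 0, 0], [0, 0, 0.0015], 1], [[0, 0, 0], [0, 0, 0.001], 1], [[0, 0, 0], [0, 0, 0], 1], [[0, 0, 0], [0, 0, 0], 1]]}}

```text
clock: 11.02
position: [517.4, 25.1, 208.3]
eef_rot: [[-0.921, 0.39, 0.0], [0.39, 0.921, 0.0], [-0.0, 0.0, -1.0]]
ft_force: [-1.9, -0.3, 3.1]
gripper_width: 15.3
grasp_force: 60.0
```

{"fn": "drive_tool", "kwargs": {"steps": [[[0, 0, 0], [0, 0, 0.0015], 1], [[0, 0, 0], [0, 0, 0.0015], 1], [[0, 0, 0], [0, 0, 0.001], 1], [[0, 0, 0], [0, 0, 0.0005], 1], [[0, 0, 0], [0, 0, 0], 1], [[0, 0, 0], [0, 0, 0], 1]]}}

```text
clock: 11.78
position: [517.4, 25.1, 203.8]
eef_rot: [[-0.921, 0.39, 0.0], [0.39, 0.921, 0.0], [-0.0, 0.0, -1.0]]
ft_force: [-2.4, 0.4, 6.6]
gripper_width: 15.1
grasp_force: 60.4
```

{"fn": "drive_tool", "kwargs": {"steps": [[[0, 0, 0], [0, 0, 0.0005], 1], [[0, 0, 0], [0, 0, 0.0005], 1], [[0, 0, 0], [0, 0, 0], 1], [[0, 0, 0], [0, 0, 0], 1]]}}

```text
clock: 12.28
position: [517.4, 25.1, 202.9]
eef_rot: [[-0.921, 0.39, 0.0], [0.39, 0.921, -0.0], [-0.0, 0.0, -1.0]]
ft_force: [-1.7, -0.6, 5.7]
gripper_width: 15.3
grasp_force: 60.5
```

{"fn": "drive_tool", "kwargs": {"steps": [[[0, 0, 0], [0, 0, 0.0005], 1], [[0, 0, 0], [0, 0, 0.0005], 1], [[0, 0, 0], [0, 0, 0], 1], [[0, 0, 0], [0, 0, 0], 1]]}}

```text
clock: 12.78
position: [517.4, 25.1, 202.5]
eef_rot: [[-0.921, 0.39, 0.001], [0.39, 0.921, -0.0], [-0.001, 0.0, -1.0]]
ft_force: [-3.3, -0.1, 10.3]
gripper_width: 15.1
grasp_force: 61.2
```

{"fn": "drive_tool", "kwargs": {"steps": [[[0, 0, 0], [0, 0, 0.0005], 1], [[0, 0, 0], [0, 0, 0], 1], [[0, 0, 0], [0, 0, 0], 1], [[0, 0, 0], [0, 0, 0], 1]]}}

```text
clock: 13.28
position: [517.4, 25.1, 202.5]
eef_rot: [[-0.921, 0.39, 0.001], [0.39, 0.921, -0.0], [-0.001, 0.0, -1.0]]
ft_force: [-3.3, -0.5, 11.6]
gripper_width: 15.2
grasp_force: 61.6
```

{"fn": "drive_tool", "kwargs": {"steps": [[[0, 0, 0], [0, 0, 0.0005], 1], [[0, 0, 0], [0, 0, 0], 1], [[0, 0, 0], [0, 0, 0], 1], [[0, 0, 0], [0, 0, 0], 1]]}}

```text
clock: 13.78
position: [517.4, 25.1, 202.4]
eef_rot: [[-0.921, 0.39, 0.001], [0.39, 0.921, -0.0], [-0.001, 0.0, -1.0]]
ft_force: [-4.3, -0.3, 15.0]
gripper_width: 15.1
grasp_force: 62.0
```

Run:
```python
from h import *
a=cams.capture("wrist");b=cams.capture("side")
cv2.imwrite("pics/w4.png",np.hstack([cv2.resize(a[150:450,170:470],(400,400)),cv2.resize(b[210:330,300:420],(400,400),interpolation=cv2.INTER_CUBIC)]))
```

```text
(no output)
```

View pics/w4.png

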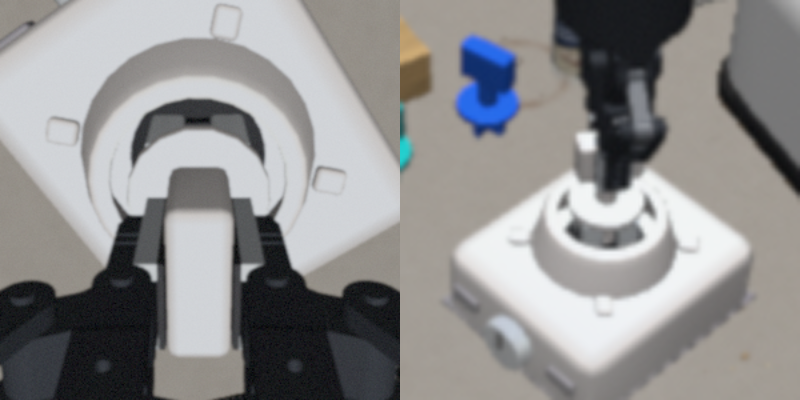

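The flange (605,205 in the right half) lies on the posts and centred, held with about 16 N of pressing force. Handing in.

```bash
python3 -c "
from rig import workorder
print(workorder.finish_job())"
```

```text
the job is handed in; nothing more can be done
None
```

I handed the job in with the spindle meshed in the coupling, its flange down on the posts, and the gripper still holding it and pressing with about 16 N. The arm took 14 s and I moved nothing else, but the hand-in returned no verdict, so I can't confirm the result.

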